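# Roll the rack-dock guide up to its green mark

### The job

Lightly roll the knurled black wheel of the tube-rack dock under a fingertip, stroke after stroke, until the red pointer of the sliding guide stands level with the green gauge mark, then take the finger away. Move the guide only by the wheel, never touching the guide itself, and grasp, lift or disturb nothing: the tube rack, the jar and the blue block with its tube stay where they are.

Things in the scene. Friction and masses are not known exactly. Their poses are not given: they have to be found in the camera images.
- dock: The grey rack dock, origin on the table under the wheel's centre. Axes: z up; x along the wheel's axle, away from the robot towards the rack; y the way the guide closes on the rack. Base plate 12 mm thick, x from -35 to 235 mm, y +-117 mm. Two blue cheeks (10 mm thick, 84 mm long in y, tops 58 mm above the table) flank the wheel at x = +-12 to 22 mm. Fixed.
- wheel_axle (a point): Fixed point of the dock on the axle of the knurled black wheel, midway along the wheel, with the wheel at rest: 58 mm above the table. Its axes are the dock's. The wheel has radius 35 mm and is 18 mm wide (x), so its top is 35 mm above this point, and above the tops of the blue cheeks.
- wheel: The knurled black wheel (one rib yellow), origin in its centre; turns about its axle, dock x. Sprung: pressed down it gives up to 8 mm, 2 N at first, 6 N at the bottom. Rolling its top to dock +y moves the guide to +y, 8 mm per radian (10 mm of rim: 2.3 mm), and back likewise. Turns easily (1.2 N at the rim), stays where left. A tip pressed 3 to 6 mm into it drags it almost without slip.
- guide: The sliding aluminium guide, an upright plate 150 mm long (x), 8 mm thick (y), 36 mm high, on the dock beside the rack; origin in the middle of its lower edge, axes as the dock's. It slides along dock y only, driven by the wheel; its centre is 150 mm ahead (dock x) of the axle, its lower edge 17 mm above the table. While the wheel is pressed it rocks a little (up to 3 degrees).
- pointer (a point): Lower tip corner, 30.5 mm above the table, of the thin red pointer, an upright fin (3 mm wide in y, 24 mm high, 24 mm long in x) that reaches from the guide's near end over the white rail towards the wheel; fixed to the guide.
- mark (a point): Point on the centre line of the top of the green gauge mark, a band 8 mm wide (y) and 18 mm long (x) at the start of the ivory arm of the fixed stop, on the white rail, 26 mm above the table; axes as the dock's. The pointer starts 14 to 46 mm to its -y side and is level with it when both have the same y in this frame; the pointer tip passes 2 mm clear of the band in x. It does not move.
- rack: Loose ivory tube rack 130 x 56 mm and 87 mm high with red- and lilac-capped tubes, standing on the dock between the guide and the fixed stop, origin under its centre. The guide stops 8 mm short of it when the pointer is at the mark. Not to be disturbed.
- jar: Loose specimen jar with yellow lid, 48 mm across and 62 mm high, standing on the table beside the dock, origin under its centre. Not to be disturbed.
- tubeblock: Loose blue block 45 mm square and 30 mm high with one lilac-capped tube standing in it, 87 mm high in all, on the table beside the dock, origin under its centre. Not to be disturbed.

How it is judged:
By the outcome, as a careful person would: the job done as asked, in the order asked, and still so for the second after the job is handed in, with the robot touching nothing.
It also fails if it takes over 48 s, if anything falls off the work surface, if the arm or the gripper's body presses on something with over 40 N, if the wrist force passes 120 N, or if a joint passes its speed limit or range.

### The arm

A 6-joint arm with a two-finger parallel gripper is mounted at the origin on the work surface. World frame = base frame: x ahead of the robot, y to its left, z up, the work surface at z = 0. Lengths are in mm, angles in degrees, forces in N, time in s.
With the tool pointing down it reaches from about 300 to 875 mm from the base axis. Payload 4.2 kg.
Tool frame: the origin (TCP) lies on the front face of the gripper's body, between the roots of the fingers; the fingertips stand 73 mm ahead of it and the grasp point (between the pads) lies 54 mm ahead of it; x points along the fingers, z is the direction in which the jaws open and shut, and the axes are right-handed (so a half turn about x gives the same grasp; the last joint's range is limited). The gripper opens to 85 mm and grips with 20 to 120 N. Pads are 22 mm wide; open, the fingers measure 114 mm over their backs; the gripper's body (76 mm by 85 mm) begins 54 mm behind the grasp point. The pads swing forward as they close: fully open they stand 13 mm farther back than shut.
Start: joints at [64.458, 18.312, 89.639, -0, 72.044, -1.146], TCP at [237.504, 523.665, 303.938] pointing down, gripper open.
Joint ranges: [-177.97, 177.97], [-48.28, 115.42], [12.27, 149.76], [-77.06, 257.06], [2.81, 150.46], [-146.56, 146.56]. Speed limits (degrees/s): [147.25, 147.25, 180, 180, 180, 180].

### API

Orientations are given as a 3x3 rotation matrix whose columns are the frame's x, y, z axes.
In Python, from workcell import monitor, snapshot, calibration, close_job, spot_in, spot_point gives the robot as it stands.
- The arm moves only by the shell command python3 -m inch 'ROWS' [FORCE]. ROWS is a JSON object of lists of equal length, an entry for each row: "slide": the shift along the tool's x, y, z each as a share of 0.04 m, from -1 to 1, a list of three; "rot": the turn, a rotation vector about the tool's x, y, z each as a share of 0.08 rad, from -1 to 1, a list of three; "claw": the opening, from 0 (shut) to 1 (fully open). In form: {"slide": [[dx, dy, dz], ...], "rot": [[rx, ry, rz], ...], "claw": [claw, ...]}. A call has exactly 10 rows; each row shifts and turns the pose as measured when the row begins, along the tool's axes as they then stand; what a row does not reach is not made up. A row lasts 1/12 s, in which the tool goes at most 41.7 mm and 7.16 degrees, less where a joint would pass 70% of its speed; a pose out of reach is approached as far as the arm can. A call with a number of a shift or a turn outside -1 to 1 is refused whole. A call with a gripper value outside its range is refused whole. The fingers move at their own pace and stop on an object; FORCE is the grip in N (left out, the last holds). Time passes only in rows, so rows that do not move let the fingers close, or fill a call up. It gives the time, the measured TCP pose, the force and the opening at its end, in the units of the state.
- monitor.sense(): the state, without advancing time (a new reading comes with each control period).
- snapshot(name): name is "side" or "top"; returns (picture, depth): 420x560x3 uint8, red, green, blue; 420x560 float32, mm along the optical axis (not along the pixel's ray), 0 where there is no reading.
- calibration(name): a dict with "vertical_fov" (degrees; the focal length in pixels is half the picture's height over the tangent of half this angle, whatever the lens; pixels are square), "cx", "cy" (the principal point, pixels), "R" (3x3) and "t" (3): a world point X has camera coordinates R X + t. Camera axes: x right, y down, z forward; pixel columns grow to the right and rows downward; lengths in mm; the calibration is good to about 2 mm. A picture is of the moment at which its call begins. calibration takes no time and is no camera call.
- close_job(): hands the job in, once; it reports no verdict.
Trained networks look in the newest picture that a camera, given by its name, has taken for a name from the list of things; names that differ only in an ending like _2 or _b are one class to them, and where a whole thing is asked for, a point or a joint stands for the part that bears it (a point fixed in the world has none). Each returns a list of dicts, best first, with "p" (0 to 1); they miss things now and then, are a little off and sometimes report something else, mostly with a low value. They report only what shows in the picture. A call takes as long as a camera call.
- spot_in(camera, target): "point" ([x, y, z] in mm, in world coordinates, good to about 4 mm: the middle of the surface that is visible of it).
- spot_point(camera, target): "point" ([x, y, z] in mm, in world coordinates, good to about 4 mm: a listed point, or the origin of a listed thing).
The state is a dict: "t": time; "joints": joint angles; "joint_velocities": joint speeds; "joint_efforts": joint torques, N m; "ee_pos": TCP position; "eef_rot": TCP orientation; "force": force on the tool from outside, world axes, zero at the start; "wrist_torque": the same for the moment, N m; "gripper_width": finger opening in mm.
Only numpy, scipy, OpenCV 4.12 (cv2) and the standard library are available. Lean on these libraries where they do the work, as an engineer would, in place of code of your own. Each camera call takes 0.05 s, during which the arm holds its last target.

## Working session

There is one attempt and no reset: what is moved stays moved. The work goes in short steps, Python scripts to look and compute and a shell command to move; the robot and the scene stay as the last step left them, time stands still between calls to the robot, and variables do not carry over. Pictures are saved under pics/ and viewed, and the job is handed in when it is done.

```bash
mkdir -p pics; ls; python3 - <<'E'
from workcell import monitor, snapshot, calibration, spot_in, spot_point
import cv2, numpy as np
for c in("side","top"):
    p,d=snapshot(c); cv2.imwrite(f"pics/{c}0.png",p[:,:,::-1]); np.save(f"pics/{c}0.npy",d)
    print(c,calibration(c))
    for n in("wheel_axle","pointer","mark","dock","guide"):
        r=spot_point(c,n)
        print(n,[(np.round(x["point"],1),round(x["p"],2)) for x in r[:2]])
s=monitor.sense();print(s)
E
```

```text
pics
side {'vertical_fov': 52.98965066462753, 'cx': 283.8262347436446, 'cy': 208.0215549128166, 'R': array([[ 0.80840767, -0.58852596,  0.01068775],
       [-0.31137837, -0.44298143, -0.8407205 ],
       [ 0.49952031,  0.67631697, -0.54136384]]), 't': array([-453.13175034,  258.44383397,  577.37705184])}
wheel_axle [(array([509.6, -15.9,  60.1]), 0.64)]
pointer [(array([ 529.1, -105.2,   32.7]), 0.82)]
mark [(array([533.8, -70. ,  26.1]), 0.83), (array([ 4.527e+02, -1.812e+02, -1.000e-01]), 0.32)]
dock [(array([511.2, -12.7,  -1.5]), 0.94)]
guide [(array([ 625.2, -132.6,   19.1]), 0.76)]
top {'vertical_fov': 54.18859087444988, 'cx': 283.4489359083605, 'cy': 211.82845397186293, 'R': array([[ 0.00903862, -0.9999286 , -0.007816  ],
       [-0.9947406 , -0.00819367, -0.10209798],
       [ 0.10202665,  0.00869772, -0.99474364]]), 't': array([ 47.02822167, 566.87714839, 866.93621193])}
wheel_axle [(array([513.6, -16.7,  58.9]), 0.94)]
pointer [(array([ 535.4, -100.5,   29.7]), 0.88)]
mark [(array([532.7, -70. ,  25.5]), 0.83), (array([ 452.1, -189.6,    0.9]), 0.48)]
dock [(array([509. ,  
[... 192 characters left out ...]
.14622038e+00]), 'joint_velocities': array([ 1.34123895e-02, -6.04605387e-02, -1.01352582e-04, -1.24008726e-01,
       -5.03623973e-02,  3.11088595e-02]), 'joint_efforts': array([-6.38421516e-04, -4.15181601e+01, -2.34324861e+01, -5.82851612e-05,
        3.51893959e-04, -5.89314197e-06]), 'ee_pos': array([237.50311831, 523.63868634, 303.94934991]), 'eef_rot': array([[ 3.20835845e-05, -9.10703121e-01,  4.13061526e-01],
       [ 7.84689493e-05,  4.13061527e-01,  9.10703118e-01],
       [-9.99999996e-01,  3.19388348e-06,  8.47144114e-05]]), 'force': array([-0.68648227,  0.27803714, -0.48718509]), 'wrist_torque': array([ 0.04214948,  0.00511329, -0.01085583]), 'gripper_width': 85.36452736058052}
```

View pics/side0.png

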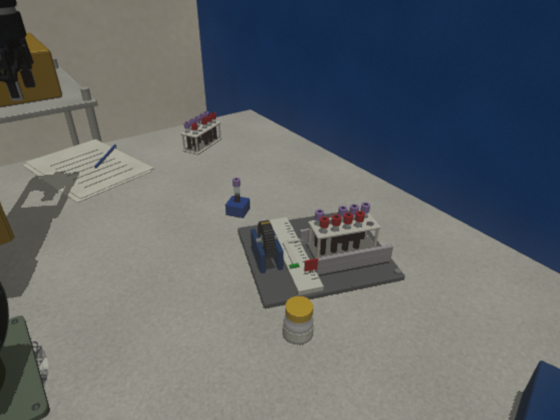

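View pics/top0.png

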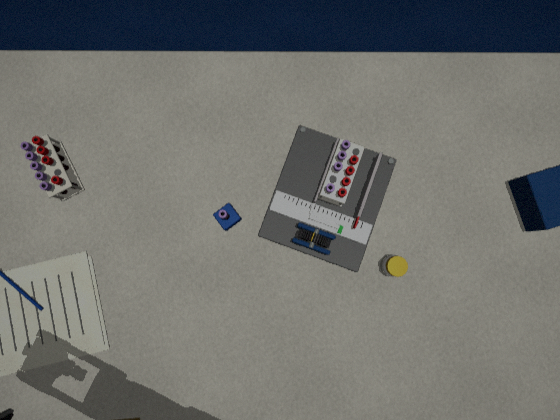

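```bash
cat > h.py <<'E'
import numpy as np, cv2
from workcell import calibration
def cam(c):
    k=calibration(c); f=210/np.tan(np.radians(k["vertical_fov"]/2)); return f,k["cx"],k["cy"],k["R"],k["t"]
def world(c,u,v,d):
    f,cx,cy,R,t=cam(c); P=np.stack([(u-cx)/f*d,(v-cy)/f*d,d],-1); return (P-t)@R
def onz(c,u,v,z):
    f,cx,cy,R,t=cam(c); o=-R.T@t; r=R.T@np.array([(u-cx)/f,(v-cy)/f,1]); return o+r*(z-o[2])/r[2]
def proj(c,X):
    f,cx,cy,R,t=cam(c); p=R@np.asarray(X,float)+t; return np.array([f*p[0]/p[2]+cx,f*p[1]/p[2]+cy])
E
python3 - <<'E'
from h import *
for c in("side","top"):
    im=cv2.imread(f"pics/{c}0.png"); d=np.load(f"pics/{c}0.npy")
    v,u=np.mgrid[:420,:560]; W=world(c,u,v,d)
    near=(np.hypot(W[...,0]-590,W[...,1]+60)<190)
    m=near&(W[...,2]>7)&(W[...,2]<150)&(d>0)
    n,l,st,ce=cv2.connectedComponentsWithStats(m.astype(np.uint8)); k=1+np.argmax(st[1:,4])
    P=W[l==k][:,:2].astype(np.float32); print(c,cv2.minAreaRect(P))
    hsv=cv2.cvtColor(im,cv2.COLOR_BGR2HSV).astype(int)
    g=near&(hsv[...,0]>45)&(hsv[...,0]<80)&(hsv[...,1]>120)
    print("green",g.sum(),u[g].mean(),v[g].mean(),W[g].mean(0))
    r=near&((hsv[...,0]<6)|(hsv[...,0]>174))&(hsv[...,1]>140)&(W[...,2]<65)&(W[...,1]<-75)
    print("red",r.sum(),u[r].mean(),v[r].mean(),W[r].mean(0))
    b=near&(hsv[...,0]>100)&(hsv[...,0]<125)&(hsv[...,1]>120)&(W[...,2]<70)&(W[...,2]>20)&(np.hypot(W[...,0]-512,W[...,1]+16)<60)
    print("cheeks",b.sum(),cv2.minAreaRect(W[b][:,:2].astype(np.float32)))
a=cv2.imread("pics/top0.png")[110:290,250:420];b=cv2.imread("pics/side0.png")[200:310,230:400]
cv2.imwrite("pics/crop0.png",np.hstack([cv2.resize(a,(400,424),interpolation=2),cv2.resize(b,(400,259),interpolation=2) if 0 else cv2.copyMakeBorder(cv2.resize(b,(400,259),interpolation=2),0,165,0,0,0)]))
E
```

```text
side ((589.0634155273438, -82.56639099121094), (309.8049621582031, 269.7886962890625), 70.37159729003906)
green 24 293.8333333333333 265.2916666666667 [529.16782252 -74.04421068  24.58854882]
red 118 310.6525423728813 264.35593220338984 [ 542.24620232 -105.89558443   42.48281883]
cheeks 83 ((506.98419189453125, -16.07546615600586), (78.27562713623047, 38.76893615722656), 70.65501403808594)
top ((603.8533325195312, -45.94221496582031), (235.1412811279297, 270.3396301269531), 70.35391235351562)
green 25 338.64 229.52 [528.89353121 -68.54038558  28.43844988]
red 26 355.65384615384613 222.26923076923077 [ 543.35354185 -101.94669859   49.08539603]
cheeks 312 ((508.9466552734375, -11.871047973632812), (81.95526123046875, 43.11573791503906), 70.6897201538086)
```

View pics/crop0.png

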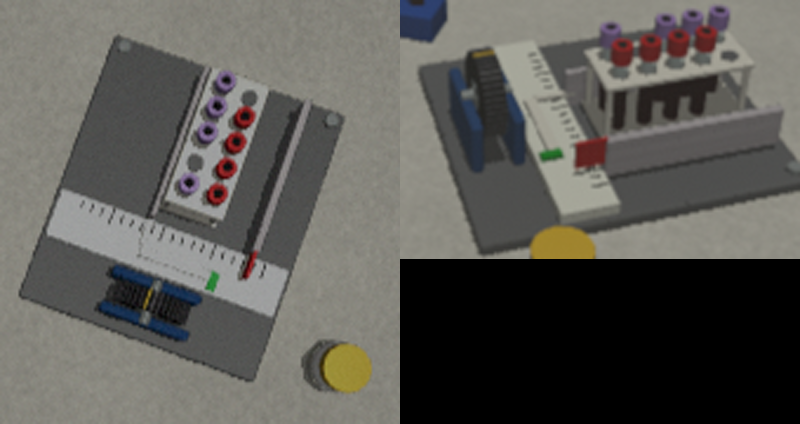

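```bash
python3 -m inch '{"slide":[[0,-0.7,-0.56],[0,-0.7,-0.56],[0,-0.7,-0.56],[0,-0.7,-0.56],[0,-0.7,-0.56],[0,-0.7,-0.56],[0,-0.7,-0.56],[0,-0.7,-0.56],[0,-0.7,-0.56],[0,-0.7,-0.56]],"rot":[[0,0,0],[0,0,0],[0,0,0],[0,0,0],[0,0,0],[0,0,0],[0,0,0],[0,0,0],[0,0,0],[0,0,0]],"claw":[0,0,0,0,0,0,0,0,0,0]}' 20
```

```text
t: 1.43
ee_pos: [404.3, 197.9, 303.0]
eef_rot: [[0.003, -0.916, 0.4], [0.006, 0.4, 0.916], [-1.0, -0.001, 0.007]]
force: [0.5, 1.0, 0.1]
gripper_width: -0.2
```

```bash
python3 -m inch '{"slide":[[0.2,-0.55,-0.46],[0.2,-0.55,-0.46],[0.2,-0.55,-0.46],[0.2,-0.55,-0.46],[0.2,-0.55,-0.46],[0.2,-0.55,-0.46],[0.2,-0.5,-0.45],[0.2,-0.4,-0.35],[0.2,-0.2,-0.2],[0,0,0]],"rot":[[-0.1,0,0],[-0.1,0,0],[-0.1,0,0],[-0.1,0,0],[-0.1,0,0],[-0.1,0,0],[-0.1,0,0],[-0.1,0,0],[-0.1,0,0],[0,0,0]],"claw":[0,0,0,0,0,0,0,0,0,0]}'; python3 - <<'E'
from workcell import *
import cv2
for c in("side","top"):
    p,d=snapshot(c); cv2.imwrite(f"pics/{c}1.png",p[:,:,::-1])
s=monitor.sense();print(s["ee_pos"],s["eef_rot"])
E
```

```text
t: 2.27
ee_pos: [519.1, -24.7, 230.3]
eef_rot: [[0.014, -0.941, 0.339], [0.007, 0.339, 0.941], [-1.0, -0.011, 0.011]]
force: [-0.8, -0.1, 0.0]
gripper_width: 0.3
[518.71984645 -22.96174874 231.63507723] [[ 0.01521382 -0.94114887  0.33764975]
 [ 0.00744453  0.33778609  0.94119346]
 [-0.99985655 -0.0118055   0.01214542]]
```

View pics/side1.png

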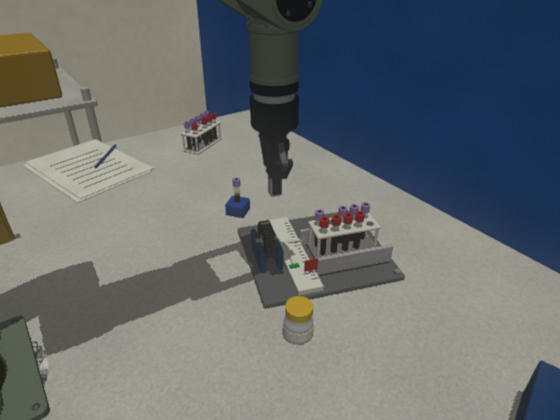

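View pics/top1.png

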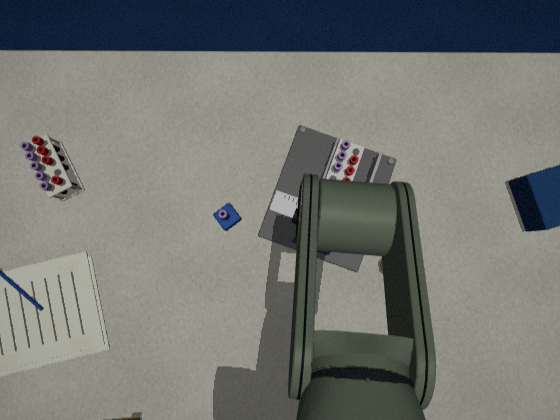

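```bash
python3 -m inch '{"slide":[[0.2,0.05,-0.1],[0.2,0.05,-0.1],[0.2,0.05,-0.1],[0.2,0.05,-0.1],[0.2,0.04,-0.1],[0.2,0.03,-0.1],[0.1,0,-0.05],[0.03,0,0],[0,0,0],[0,0,0]],"rot":[[0,0.07,0.07],[0,0.07,0.07],[0,0,0],[0,0,0],[0,0,0],[0,0,0],[0,0,0],[0,0,0],[0,0,0],[0,0,0]],"claw":[0,0,0,0,0,0,0,0,0,0]}'; cat > st.py <<'E'
from workcell import monitor,snapshot
import numpy as np,cv2,sys
s=monitor.sense(); p=s["ee_pos"];R=s["eef_rot"]
tip=p+73*R[:,0]; a=np.radians(-19.55); A=np.array([510,-14,93.]); D=np.array([[np.cos(a),-np.sin(a),0],[np.sin(a),np.cos(a),0],[0,0,1]])
print("t",round(s["t"],2),"tip dock (z rel wheel top)",np.round(D.T@(tip-A),1),"down",np.round(R[:,0],4),"yaw",np.degrees(np.arctan2(R[1,2],R[0,2])).round(2),"F",np.round(s["force"],1))
E
python3 st.py
```

```text
t: 3.2
ee_pos: [495.7, -41.6, 174.1]
eef_rot: [[-0.001, -0.943, 0.333], [0.001, 0.333, 0.943], [-1.0, 0.001, 0.001]]
force: [0.6, -0.5, 0.6]
gripper_width: -0.4
t 3.2 tip dock (z rel wheel top) [ -4.3 -30.8   8.1] down [-6.0e-04  1.2e-03 -1.0e+00] yaw 70.54 F [ 0.6 -0.5  0.6]
```

```bash
python3 -m inch '{"slide":[[0.1,-0.06,0],[0.1,-0.04,0],[0.08,0,0],[0,0,0.15],[0,0,0.2],[0,0,0.2],[0,0,0.2],[0,0,0.2],[0,0,0.2],[0,0,0.1]],"rot":[[0,0,0],[0,0,0],[0,0,0],[0,0,0],[0,0,0],[0,0,0],[0,0,0],[0,0,0],[0,0,0],[0,0,0]],"claw":[0,0,0,0,0,0,0,0,0,0]}'; python3 st.py
```

```text
t: 4.03
ee_pos: [519.8, 8.6, 164.1]
eef_rot: [[0.004, -0.943, 0.333], [0.0, 0.333, 0.943], [-1.0, -0.004, 0.002]]
force: [0.7, -0.6, 0.6]
gripper_width: -0.2
t 4.03 tip dock (z rel wheel top) [ 1.9 24.7 -1.9] down [ 4.1e-03  2.0e-04 -1.0e+00] yaw 70.55 F [ 0.7 -0.6  0.6]
```

```bash
python3 - <<'E'
from workcell import *
import cv2
p,d=snapshot("side"); cv2.imwrite("pics/side2.png",cv2.resize(p[150:330,200:420,::-1],(770,600)))
E
```

```text
(no output)
```

View pics/side2.png

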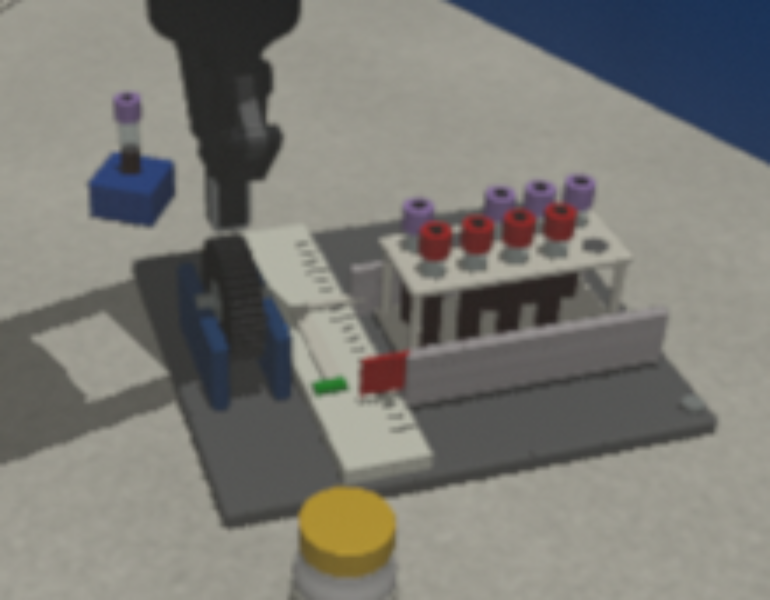

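```bash
cat > gap.py <<'E'
from h import *
from workcell import snapshot,monitor
from scipy.optimize import least_squares
import sys
a=np.radians(-19.55); ex=np.array([np.cos(a),np.sin(a),0]);ey=np.array([-np.sin(a),np.cos(a),0]);ez=np.array([0,0,1.])
def hull_centroid(c,pts):
    h=cv2.convexHull(np.array([proj(c,p) for p in pts],np.float32)); m=cv2.moments(h); return np.array([m['m10'],m['m01']])/m['m00'], m['m00']
def soft(im,kind,roi):
    f=im.astype(float); R,G,B=f[...,0],f[...,1],f[...,2]
    w=(R-np.maximum(G,B)) if kind=="r" else (G-np.maximum(R,B)); w=np.clip(w-12,0,None)*roi
    v,u=np.mgrid[:420,:560]; return np.array([(w*u).sum(),(w*v).sum()])/max(w.sum(),1e-9), (w.sum()/max(w.max(),1e-9))
def gap(c,im,guess):
    v,u=np.mgrid[:420,:560]
    mk=np.array([530,-71,26.])
    def near(P,r): q=proj(c,P); return np.hypot(u-q[0],v-q[1])<r
    g,ng=soft(im,"g",near(mk,25))
    mp=least_squares(lambda s: hull_centroid(c,[mk+s[0]*ex+s[1]*ey+i*9*ex+j*4*ey for i in(-1,1) for j in(-1,1)])[0]-g,[0,0]).x
    m=mk+mp[0]*ex+mp[1]*ey
    def fin(y,dx): 
        b=m+11*ex+y*ey; return [b+(i*24+dx)*ex+j*1.5*ey+(4.5+k*24)*ez for i in(0,1) for j in(-1,1) for k in(0,1)]
    r,nr=soft(im,"r",near(m+23*ex+guess*ey+16*ez,14 if c=="top" else 16))
    o=least_squares(lambda s: hull_centroid(c,fin(s[0],s[1]))[0]-r,[guess,0]).x
    return o, m.round(1), (ng,nr,hull_centroid(c,fin(*o))[1])
if __name__=="__main__":
    guess=float(sys.argv[1])
    for c in sys.argv[3:]:
        p,_=snapshot(c); cv2.imwrite(f"pics/{c}{sys.argv[2]}.png",p[:,:,::-1])
        print(c,gap(c,p,guess),monitor.sense()["t"])
E
python3 - <<'E'
from gap import *
for c in("side","top"):print(c,gap(c,cv2.imread(f"pics/{c}0.png")[:,:,::-1],-26))
print(gap("side",cv2.imread("pics/side1.png")[:,:,::-1],-26))
E
python3 gap.py -18 3 side
```

```text
side (array([-26.,   0.]), array([530., -71.,  26.]), (np.float64(26.728813559322035), np.float64(98.53030303030303), 149.50169741595164))
top (array([-26.,   0.]), array([530., -71.,  26.]), (np.float64(25.6875), np.float64(21.333333333333332), 34.296079978113994))
(array([-26.,   0.]), array([530., -71.,  26.]), (np.float64(26.723076923076924), np.float64(99.09722222222223), 149.50169741595164))
side (array([-18.,   0.]), array([530., -71.,  26.]), (np.float64(27.123076923076923), np.float64(98.10958904109589), 147.59306256193668)) 4.1333
```

Float32 hull defeats the finite differences; fix with a larger step.

```bash
sed -i 's/-g,\[0,0\])/-g,[0.1,0.1],diff_step=0.5,x_scale=1)/; s/-r,\[guess,0\])/-r,[guess,0.3],diff_step=0.1)/' gap.py
python3 - <<'E'
from gap import *
for c in("side","top"):print(c,gap(c,cv2.imread(f"pics/{c}0.png")[:,:,::-1],-26))
for g in (-16,-18,-20):print(gap("side",cv2.imread("pics/side3.png")[:,:,::-1],g))
E
```

```text
side (array([-23.82386282,   0.78973052]), array([528.6, -74.9,  26. ]), (np.float64(26.728813559322035), np.float64(98.53030303030303), 149.90243478957564))
top (array([-25.74644733,   1.89764381]), array([529.8, -71.4,  26. ]), (np.float64(25.6875), np.float64(21.333333333333332), 34.337230196688324))
(array([-15.4909629 ,   0.73391033]), array([528.6, -74.9,  26. ]), (np.float64(27.123076923076923), np.float64(98.10958904109589), 147.91045771189965))
(array([-15.490959  ,   0.73390944]), array([528.6, -74.9,  26. ]), (np.float64(27.123076923076923), np.float64(98.10958904109589), 147.91045771189965))
(array([-15.49096103,   0.73391128]), array([528.6, -74.9,  26. ]), (np.float64(27.123076923076923), np.float64(98.10958904109589), 147.91045771189965))
```

```bash
python3 -m inch '{"slide":[[-0.3,0.03,0.05],[-0.1,0.02,0],[0,0,-0.2],[0,0,-0.3],[0,0,-0.3],[0,0,-0.3],[0,0,-0.2],[0,0,-0.08],[0,0,0],[0,0,0]],"rot":[[0,0.05,0.02],[0,0,0],[0,0,0],[0,0,0],[0,0,0],[0,0,0],[0,0,0],[0,0,0],[0,0,0],[0,0,0]],"claw":[0,0,0,0,0,0,0,0,0,0]}'; python3 st.py
```

```text
t: 4.97
ee_pos: [495.2, -48.7, 177.5]
eef_rot: [[-0.005, -0.942, 0.335], [-0.004, 0.335, 0.942], [-1.0, 0.004, -0.005]]
force: [0.3, 0.7, -0.5]
gripper_width: -0.2
t 4.97 tip dock (z rel wheel top) [ -2.6 -38.   11.5] down [-0.0052 -0.0035 -1.    ] yaw 70.43 F [ 0.3  0.7 -0.5]
```

```bash
python3 gap.py -16 4 side
```

```text
side (array([-15.06689137,  -0.57438923]), array([529.7, -75.8,  26. ]), (np.float64(19.746031746031747), np.float64(99.06756756756756), 147.91512559098192)) 5.0167
```

```bash
python3 -m inch '{"slide":[[0.15,-0.03,0.05],[0.15,-0.02,0.05],[0.12,0,0.05],[0,0,0.18],[0,0,0.2],[0,0,0.2],[0,0,0.2],[0,0,0.2],[0,0,0.2],[0,0,0.1]],"rot":[[0,-0.04,0.05],[0,0,0],[0,0,0],[0,0,0],[0,0,0],[0,0,0],[0,0,0],[0,0,0],[0,0,0],[0,0,0]],"claw":[0,0,0,0,0,0,0,0,0,0]}'; python3 st.py; python3 gap.py -7 5 side
```

```text
t: 5.85
ee_pos: [518.6, 11.7, 160.7]
eef_rot: [[-0.008, -0.944, 0.331], [0.0, 0.331, 0.944], [-1.0, 0.007, -0.002]]
force: [0.4, -0.6, -0.1]
gripper_width: -0.3
t 5.85 tip dock (z rel wheel top) [-1.  27.  -5.3] down [-7.6e-03  2.0e-04 -1.0e+00] yaw 70.68 F [ 0.4 -0.6 -0.1]
side (array([-3.02886732,  0.74393336]), array([528.6, -74.9,  26. ]), (np.float64(26.651515151515152), np.float64(95.94520547945206), 144.99100813735276)) 5.9
```

```bash
python3 -m inch '{"slide":[[-0.4,0,0.1],[-0.6,0,0.2],[-0.6,0,0.5],[-0.3,0,0.8],[0,0,0.8],[0,0,0.8],[0,0,0.8],[0,0,0.8],[0,0,0.5],[0,0,0.2]],"rot":[[0,0.08,0.03],[0,0,0],[0,0,0],[0,0,0],[0,0,0],[0,0,0],[0,0,0],[0,0,0],[0,0,0],[0,0,0]],"claw":[0,0,0,0,0,0,0,0,0,0]}'; python3 st.py; python3 gap.py -3.5 6 side top
python3 - <<'E'
import cv2,numpy as np
a=cv2.imread("pics/top6.png")[180:260,290:390];b=cv2.imread("pics/side6.png")[230:300,260:360]
cv2.imwrite("pics/c6.png",np.hstack([cv2.resize(a,(400,320),interpolation=0),cv2.copyMakeBorder(cv2.resize(b,(400,280),interpolation=0),0,40,0,0,0)]))
E
```

```text
t: 6.73
ee_pos: [593.2, 231.8, 234.1]
eef_rot: [[-0.018, -0.943, 0.333], [-0.002, 0.333, 0.943], [-1.0, 0.017, -0.008]]
force: [0.0, 0.6, 0.1]
gripper_width: -0.3
t 6.73 tip dock (z rel wheel top) [ -5.  258.9  68.1] down [-0.0183 -0.0016 -0.9998] yaw 70.58 F [0.  0.6 0.1]
side (array([-2.99029245,  0.80036325]), array([528.6, -74.9,  26. ]), (np.float64(26.79032258064516), np.float64(95.27536231884058), 144.97801780840382)) 6.7833
top (array([-4.69727944,  1.7437209 ]), array([530. , -71.4,  26. ]), (np.float64(26.1875), np.float64(20.446428571428573), 31.23245679307729)) 6.8333
```

View pics/c6.png

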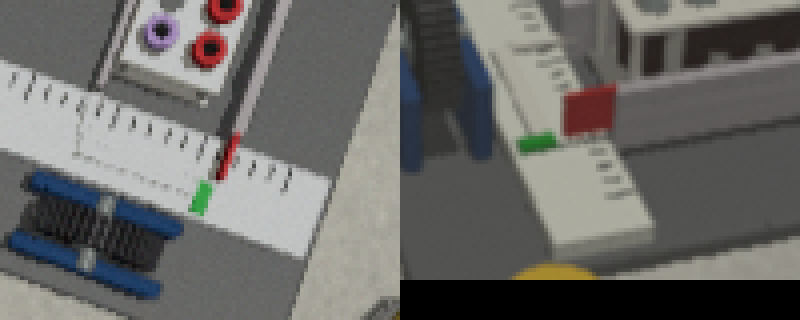

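View pics/top6.png

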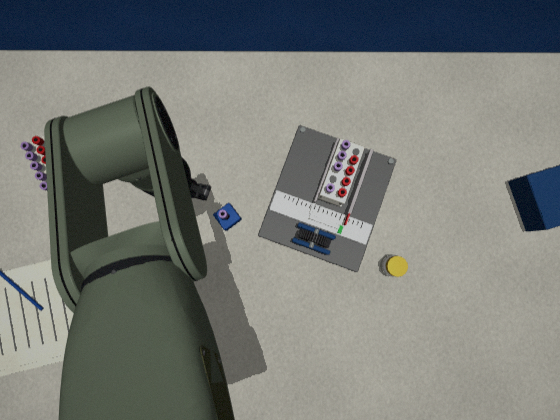

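```bash
python3 - <<'E'
from gap import *
from workcell import spot_point
D=np.stack([ex,ey,ez],1)
for c in("side","top"):
    f,cx,cy,R,t=cam(c); print(c,"cam at dock",D.T@(-R.T@t-[510,-14,0]))
    Ws={"r":[],"g":[]}
    for i in range(4):
        p,d=snapshot(c)
        if i==0: np.save(f"pics/{c}7.npy",d); cv2.imwrite(f"pics/{c}7.png",p[:,:,::-1])
        v,u=np.mgrid[:420,:560];W=world(c,u,v,d)@D
        q=p.astype(int);rr=q[...,0]-np.maximum(q[...,1],q[...,2]);gg=q[...,1]-np.maximum(q[...,0],q[...,2])
        n=np.hypot(*(np.stack([u,v])-proj(c,[535,-78,35])[:,None,None]))<25
        for k,w in(("r",rr),("g",gg)):
            m=n&(w>0.6*w[n].max())&(d>0); Ws[k].append(W[m])
    if 1:
        r=np.vstack(Ws["r"]);g=np.vstack(Ws["g"])
        print(len(r),len(g),"r",np.median(r,0),r.std(0),"g",np.median(g,0),g.std(0),"dy",np.median(r[:,1])-np.median(g[:,1]),r[:,1].mean()-g[:,1].mean())
    for k in range(3):
        snapshot(c)
        a=spot_point(c,"pointer");b=spot_point(c,"mark")
        if a and b: print("NN",a[0]["p"],b[0]["p"],(np.array(a[0]["point"])-b[0]["point"])@D)
print(monitor.sense()["t"])
E
```

```text
side cam at dock [-154.43832346 -615.86838827  534.69304762]
463 113 r [547.20439854 102.57287387  42.37088692] [7.08762329 8.73351382 8.42506126] g [524.1996635  107.93304248  24.64335264] [4.68794179 3.15122591 1.1149793 ] dy -5.360168607422082 -3.8981239583922047
NN 0.88 0.79 [  5.63600827 -11.68783174   7.3       ]
NN 0.74 0.8 [ 7.88188025 -8.44961323  6.1       ]
NN 0.76 0.89 [ 3.72323335 -9.28964657  1.5       ]
top cam at dock [-52.41511955  43.07281815 920.62386879]
67 99 r [547.87767764 105.91573413  52.94187969] [7.59629082 0.85238463 1.75472221] g [522.81105137 109.90206517  25.88652532] [4.74185233 2.11322293 1.38106425] dy -3.9863310429471284 -3.8180383252035455
NN 0.68 0.92 [12.73978878 -7.78574222  8.1       ]
NN 0.9 0.73 [12.10592072 -1.21929636  8.3       ]
NN 0.6 0.76 [11.9278307  -6.69453918  6.9       ]
8.1333
```

```bash
python3 -m inch '{"slide":[[0,-0.03,-0.8],[0,-0.03,-0.8],[0,-0.03,-0.8],[0,0,-0.8],[0,0,-0.8],[0.2,0,-0.8],[0.3,0,-0.8],[0.3,0,-0.7],[0.2,0,-0.3],[0,0,0]],"rot":[[0,-0.05,-0.1],[0,-0.05,-0.1],[0,0,0],[0,0,0],[0,0,0],[0,0,0],[0,0,0],[0,0,0],[0,0,0],[0,0,0]],"claw":[0,0,0,0,0,0,0,0,0,0]}'; python3 st.py
```

```text
t: 8.97
ee_pos: [505.8, -29.1, 194.1]
eef_rot: [[0.008, -0.944, 0.33], [0.001, 0.33, 0.944], [-1.0, -0.007, 0.004]]
force: [-0.4, 0.7, 0.5]
gripper_width: -0.3
t 8.97 tip dock (z rel wheel top) [  1.5 -15.4  28.1] down [ 0.0076  0.0012 -1.    ] yaw 70.75 F [-0.4  0.7  0.5]
```

```bash
python3 -m inch '{"slide":[[0.14,0.02,0.05],[0.14,0.02,0.05],[0.14,0,0.05],[0.1,0,0],[0.03,0,0],[0,0,0],[0,0,0],[0,0,0],[0,0,0],[0,0,0]],"rot":[[0,0.05,0.08],[0,0,0],[0,0,0],[0,0,0],[0,0,0],[0,0,0],[0,0,0],[0,0,0],[0,0,0],[0,0,0]],"claw":[0,0,0,0,0,0,0,0,0,0]}'; python3 st.py; python3 gap.py -3.5 8 side
```

```text
t: 9.8
ee_pos: [509.6, -17.7, 171.6]
eef_rot: [[0.004, -0.946, 0.325], [0.001, 0.325, 0.946], [-1.0, -0.004, 0.002]]
force: [-0.1, -0.1, -0.7]
gripper_width: 0.2
t 9.8 tip dock (z rel wheel top) [ 1.2 -3.4  5.6] down [ 4.3e-03  6.0e-04 -1.0e+00] yaw 71.02 F [-0.1 -0.1 -0.7]
side (array([-2.99559881,  0.77870919]), array([528.6, -75. ,  26. ]), (np.float64(26.87878787878788), np.float64(96.5068493150685), 144.98871138016693)) 9.85
```

```bash
python3 -m inch '{"slide":[[0,0.02,-0.13],[0.12,0,0],[0.11,0,0],[0,0,0],[0,0,0.1],[0,0,0.1],[0,0,0.1],[0,0,0],[-0.2,0,0],[-0.15,0,0]],"rot":[[0,0,0],[0,0,0],[0,0,0],[0,0,0],[0,0,0],[0,0,0],[0,0,0],[0,0,0],[0,0,0],[0,0,0]],"claw":[0,0,0,0,0,0,0,0,0,0]}'; python3 st.py; python3 gap.py -1 9 side
```

```text
t: 10.68
ee_pos: [510.9, -10.7, 176.8]
eef_rot: [[0.004, -0.945, 0.326], [0.0, 0.326, 0.945], [-1.0, -0.003, 0.001]]
force: [0.8, 0.2, 0.4]
gripper_width: -0.4
t 10.68 tip dock (z rel wheel top) [ 0.   3.5 10.8] down [ 3.7e-03  2.0e-04 -1.0e+00] yaw 70.99 F [0.8 0.2 0.4]
side (array([-0.34067595,  0.81982262]), array([528.7, -75. ,  26. ]), (np.float64(27.03030303030303), np.float64(94.45205479452055), 144.3611660907045)) 10.7333
```

```bash
python3 -m inch '{"slide":[[0,0,-0.13],[0.12,0,0],[0.12,0,0],[0.12,0,0],[0,0,0],[0,0,0.07],[0,0,0.065],[0,0,0],[-0.2,0,0],[-0.15,0,0]],"rot":[[0,0,0],[0,0,0],[0,0,0],[0,0,0],[0,0,0],[0,0,0],[0,0,0],[0,0,0],[0,0,0],[0,0,0]],"claw":[0,0,0,0,0,0,0,0,0,0]}'; python3 st.py; python3 gap.py 0.5 10 side
```

```text
t: 11.57
ee_pos: [511.3, -10.8, 176.4]
eef_rot: [[0.005, -0.945, 0.326], [0.0, 0.326, 0.945], [-1.0, -0.004, 0.002]]
force: [0.3, -0.4, 0.1]
gripper_width: -0.2
t 11.57 tip dock (z rel wheel top) [ 0.4  3.5 10.4] down [ 4.5e-03  1.0e-04 -1.0e+00] yaw 70.96 F [ 0.3 -0.4  0.1]
side (array([0.72358361, 0.74504269]), array([528.6, -75. ,  26. ]), (np.float64(27.015151515151516), np.float64(95.82191780821918), 144.12454715464264)) 11.6167
```

Now retreat and check with both cameras.

```bash
python3 -m inch '{"slide":[[-0.5,0,0],[-0.7,0,0.1],[-0.6,0,0.5],[-0.3,0,0.8],[0,0,0.8],[0,0,0.8],[0,0,0.8],[0,0,0.8],[0,0,0.5],[0,0,0]],"rot":[[0,0,0],[0,0,0],[0,0,0],[0,0,0],[0,0,0],[0,0,0],[0,0,0],[0,0,0],[0,0,0],[0,0,0]],"claw":[0,0,0,0,0,0,0,0,0,0]}'; python3 st.py; python3 gap.py 0 11 side top
python3 - <<'E'
from gap import *
D=np.stack([ex,ey,ez],1)
for c in("side","top"):
    Ws={"r":[],"g":[]}
    for i in range(4):
        p,d=snapshot(c)
        v,u=np.mgrid[:420,:560];W=world(c,u,v,d)@D
        q=p.astype(int);rr=q[...,0]-np.maximum(q[...,1],q[...,2]);gg=q[...,1]-np.maximum(q[...,0],q[...,2])
        n=np.hypot(*(np.stack([u,v])-proj(c,[537,-74,35])[:,None,None]))<25
        for k,w in(("r",rr),("g",gg)):
            m=n&(w>0.6*w[n].max())&(d>0)&(W[...,1]<150); Ws[k].append(W[m])
    r=np.vstack(Ws["r"]);g=np.vstack(Ws["g"])
    print(c,len(r),len(g),"r",np.median(r,0),r.std(0),"g",np.median(g,0),"dy",np.median(r[:,1])-np.median(g[:,1]),r[:,1].mean()-g[:,1].mean())
a=cv2.imread("pics/top11.png")[180:260,290:390];b=cv2.imread("pics/side11.png")[230:300,260:360]
cv2.imwrite("pics/c11.png",np.hstack([cv2.resize(a,(400,320),interpolation=0),cv2.copyMakeBorder(cv2.resize(b,(400,280),interpolation=0),0,40,0,0,0)]))
E
```

```text
t: 12.45
ee_pos: [580.0, 190.1, 270.1]
eef_rot: [[0.012, -0.944, 0.331], [0.004, 0.331, 0.944], [-1.0, -0.01, 0.008]]
force: [0.6, 0.2, -0.1]
gripper_width: 0.3
t 12.45 tip dock (z rel wheel top) [ -1.6 216.3 104.1] down [ 0.0117  0.0039 -0.9999] yaw 70.67 F [ 0.6  0.2 -0.1]
side (array([0.        , 0.59912109]), array([528.6, -75. ,  26. ]), (np.float64(26.822580645161292), np.float64(94.55072463768116), 144.3078726530075)) 12.5
top (array([0.       , 1.8846674]), array([530. , -71.5,  26. ]), (np.float64(26.08433734939759), np.float64(20.228813559322035), 30.546353496145457)) 12.55
side 452 114 r [546.39192887 106.32836095  42.94852809] [6.54553905 2.32159596 6.89738953] g [524.13910513 107.66086659  24.77179387] dy -1.3325056398680317 -1.603537182588525
top 64 100 r [547.42027871 109.7314349   53.1373679 ] [6.7645954  0.88895749 1.48909752] g [522.74101895 109.8102762   25.91774374] dy -0.0788413030111883 0.009729974080940451
```

View pics/c11.png

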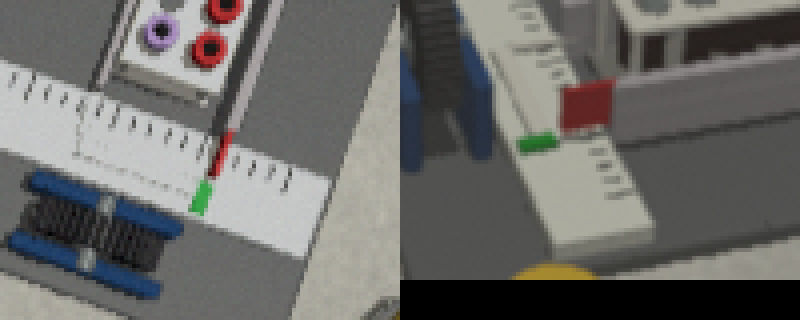

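View pics/side11.png

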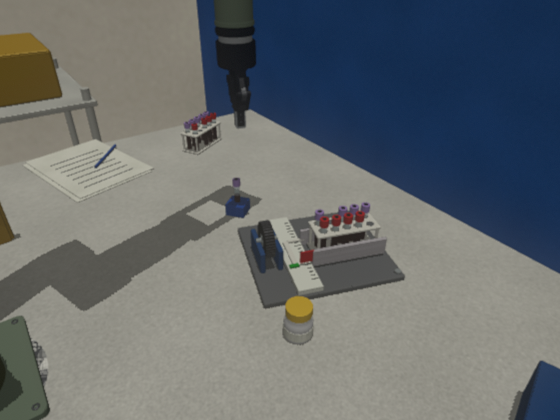

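```bash
python3 -c "
from workcell import close_job
print(close_job())"
```

```text
the job is handed in; nothing more can be done
None
```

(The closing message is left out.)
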